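# Close the vent of the tall square cloche

### The job

A cold night is coming: close the vent of the taller square-sided cloche by gently pressing its plug all the way down with the fingertips, then draw the hand clear. Do not grip, lift, tip or shove that cloche, and do not touch the other three cloches, whose vents stay open, or the clay pot.

Things in the scene. Friction and masses are not known exactly. Their poses are not given: they have to be found in the camera images.
- square_tall: Clear plastic cloche (upturned cut bottle) over a black potted seedling, square-sided, 86 x 86 mm with rounded edges, 190 mm tall to its flat top, about 0.45 kg (0.3 to 0.65), standing loose on the bench as one piece with its pot. THE ONE TO CLOSE. Origin: centre of its underside, on the bench; z up, x and y square to its sides.
- square_tall_cap (a point): Centre of the upper face of this cloche's vent plug: a black disc 36 mm across and 5 mm thick on a thin stem, in the middle of the cloche's top. Open, its upper face is 15 to 17 mm above the cloche's flat top; closed, 5 mm above it (disc resting on the top). Moves with the plug.
- square_tall_vent (a joint): How far this vent plug is pushed in (m): 0 = fully open, 0.012 = fully closed. It starts between 0 and 0.002. It slides straight down against about 3 N of friction, has no spring, stays where it is left, and meets a firm stop at 0.012: come down slowly (about 20 mm/s) and stop soon after the resistance rises.
- square_short: Clear plastic cloche (upturned cut bottle) over a black potted seedling, square-sided, 86 x 86 mm with rounded edges, 150 mm tall to its flat top, about 0.45 kg (0.3 to 0.65), standing loose on the bench as one piece with its pot. A bystander: leave it alone. Origin: centre of its underside, on the bench; z up, x and y square to its sides.
- square_short_cap (a point): Centre of the upper face of this cloche's vent plug: a black disc 36 mm across and 5 mm thick on a thin stem, in the middle of the cloche's top. Open, its upper face is 15 to 17 mm above the cloche's flat top; closed, 5 mm above it (disc resting on the top). Moves with the plug.
- square_short_vent (a joint): How far this vent plug is pushed in (m): 0 = fully open, 0.012 = fully closed. It starts between 0 and 0.002. It slides straight down against about 3 N of friction, has no spring, stays where it is left, and meets a firm stop at 0.012: come down slowly (about 20 mm/s) and stop soon after the resistance rises.
- round_tall: Clear plastic cloche (upturned cut bottle) over a black potted seedling, round, 88 mm in diameter with a domed shoulder narrowing to a 60 mm flat top, 190 mm tall to its flat top, about 0.45 kg (0.3 to 0.65), standing loose on the bench as one piece with its pot. A bystander: leave it alone. Origin: centre of its underside, on the bench; z up, x and y square to its sides.
- round_tall_cap (a point): Centre of the upper face of this cloche's vent plug: a black disc 36 mm across and 5 mm thick on a thin stem, in the middle of the cloche's top. Open, its upper face is 15 to 17 mm above the cloche's flat top; closed, 5 mm above it (disc resting on the top). Moves with the plug.
- round_tall_vent (a joint): How far this vent plug is pushed in (m): 0 = fully open, 0.012 = fully closed. It starts between 0 and 0.002. It slides straight down against about 3 N of friction, has no spring, stays where it is left, and meets a firm stop at 0.012: come down slowly (about 20 mm/s) and stop soon after the resistance rises.
- round_short: Clear plastic cloche (upturned cut bottle) over a black potted seedling, round, 88 mm in diameter with a domed shoulder narrowing to a 60 mm flat top, 150 mm tall to its flat top, about 0.45 kg (0.3 to 0.65), standing loose on the bench as one piece with its pot. A bystander: leave it alone. Origin: centre of its underside, on the bench; z up, x and y square to its sides.
- round_short_cap (a point): Centre of the upper face of this cloche's vent plug: a black disc 36 mm across and 5 mm thick on a thin stem, in the middle of the cloche's top. Open, its upper face is 15 to 17 mm above the cloche's flat top; closed, 5 mm above it (disc resting on the top). Moves with the plug.
- round_short_vent (a joint): How far this vent plug is pushed in (m): 0 = fully open, 0.012 = fully closed. It starts between 0 and 0.002. It slides straight down against about 3 N of friction, has no spring, stays where it is left, and meets a firm stop at 0.012: come down slowly (about 20 mm/s) and stop soon after the resistance rises.
- clay_pot: Small empty terracotta pot, 70 mm across the rim, 60 mm tall, standing loose beyond the cloches. A bystander: leave it alone. Origin: centre of its underside.
There are look-alikes about, which are no part of the job. What is shaped like the square_tall but red or turquoise is not meant.

How it is judged:
By the outcome, as a careful person would: the job done as asked, in the order asked, and still so for the second after the job is handed in, with the robot touching nothing.
It also fails if it takes over 32 s, if anything falls off the work surface, if the arm or the gripper's body presses on something with over 40 N, if the wrist force passes 120 N, or if a joint passes its speed limit or range.

### The arm

A 6-joint arm with a two-finger parallel gripper is mounted at the origin on the work surface. World frame = base frame: x ahead of the robot, y to its left, z up, the work surface at z = 0. Lengths are in mm, angles in rad, forces in N, time in s.
With the tool pointing down it reaches from about 275 to 850 mm from the base axis. Payload 19 kg.
Tool frame: the origin (TCP) lies on the centre line of the jaws, within the pads' length; the fingertips stand 19 mm ahead of it and the grasp point (between the pads) is the TCP (r.tips_ahead is the distance from the TCP to the fingertips, in mm); z points along the fingers, y is the line along which they close (so a half turn about z gives the same grasp; the last joint's range is limited). The gripper opens to 85 mm and grips with 20 to 120 N. Pads are 22 mm wide; open, the fingers measure 114 mm over their backs; the gripper's body (76 mm by 85 mm) begins 54 mm behind the grasp point. The pads swing forward as they close: fully open they stand 13 mm farther back than shut.
Start: joints at [-1.235, 0.15, 1.437, -0, 1.554, -0.134], TCP at [260.278, -512.687, 250.267] pointing down, gripper open.
Joint ranges: [-2.8, 2.8], [-0.68, 2.1], [0.12, 2.68], [-1.39, 4.53], [0.16, 2.79], [-2.81, 2.81]. Speed limits (rad/s): [1.89, 1.89, 2.22, 3.01, 3.01, 3.01].

### API

Orientations are given as a unit quaternion [x, y, z, w].
In Python, from plant import r gives the robot as it stands.
- The arm moves only by the tool jog_arm, never from a script. Its arguments are lists of equal length, an entry for each row: "grip": the finger opening in mm, from 0 to 85.4; "travel": the shift along the tool's x, y, z in mm, a list of three; "rotation": the turn, a rotation vector about the tool's x, y, z in degrees, a list of three. A call has 1 to 12 rows; each row is the pose to reach, as a shift and turn from the pose commanded when the call began, along the tool's axes at that moment; what a row does not reach only later rows make up. A row lasts 1/12 s, in which the tool goes at most 41.7 mm and 7.16 degrees, less where a joint would pass 70% of its speed; a pose out of reach is approached as far as the arm can. A call with a gripper value outside its range is refused whole. The fingers move at their own pace and stop on an object; "squeeze" is the grip in N (left out, the last holds). Time passes only in rows, so rows that repeat a pose let the fingers close. It gives the time, the measured TCP pose, the force, the opening and the grip force at its end, in the units of the state.
- r.state(): the state, without advancing time (a new reading comes with each control period).
- r.camera(name): name is "side" or "top"; returns the picture (400x640x3 uint8, red, green, blue); there is no depth.
- r.camera_info(name): a dict with "vertical_fov" (degrees; the focal length in pixels is half the picture's height over the tangent of half this angle, whatever the lens; pixels are square), "cx", "cy" (the principal point, pixels), "dist" ([k1, k2, p1, p2, k3] as OpenCV has them; the pictures are not rectified), "R" (3x3) and "t" (3): a world point X has camera coordinates R X + t. Camera axes: x right, y down, z forward; pixel columns grow to the right and rows downward; lengths in mm; the calibration is good to about 2 mm. A picture is of the moment at which its call begins. camera_info takes no time and is no camera call.
- r.job_done(): hands the job in; it is judged then, once.
The state is a dict: "time": time; "qpos": joint angles; "dq": joint speeds; "tau": joint torques, N m; "tcp_pos": TCP position; "eef_rot": TCP orientation; "wrist_force": force on the tool from outside, world axes, zero at the start; "ft_torque": the same for the moment, N m; "gripper_width": opening from 0.0 (shut) to 1.0 (fully open); "finger_force": force on a finger pad.
Only numpy, scipy, OpenCV 4.12 (cv2) and the standard library are available. Lean on these libraries where they do the work, as an engineer would, in place of code of your own. Each camera call takes 0.05 s, during which the arm holds its last target. There are 200 camera calls.

## Working session

There is one attempt and no reset: what is moved stays moved. The work goes in short steps, Python scripts to look and compute and a tool call to move; the robot and the scene stay as the last step left them, time stands still between calls to the robot, and variables do not carry over. Pictures are saved under pics/ and viewed, at most 10 in all, crops included, and the job is handed in when it is done.

Besides the shell and the picture viewer there is one more tool, called after "Emit:" as name(argument=value, ...) on one line, values as JSON. jog_arm: Moves the arm, as the interface text tells. Its arguments: {"type":"object","properties":{"grip":{"type":"array","items":{"type":"number"}},"travel":{"type":"array","items":{"type":"array","items":{"type":"number"}}},"rotation":{"type":"array","items":{"type":"array","items":{"type":"number"}}},"squeeze":{"type":"number"}},"required":["grip","travel","rotation"]}

```bash
mkdir -p pics
python3 - <<'E'
from plant import r
import cv2
for n in("side","top"):
    cv2.imwrite(f"pics/{n}0.png",r.camera(n)[:,:,::-1])
    print(n,r.camera_info(n))
s=r.state();print(s)
E
```

```text
side {'vertical_fov': 42.88195723871179, 'cx': 313.1501965882861, 'cy': 196.21564746684473, 'dist': array([-0.10106828,  0.        ,  0.        ,  0.        ,  0.        ]), 'R': array([[-0.30154782,  0.95344768,  0.00253732],
       [ 0.90187473,  0.28609817, -0.32368163],
       [-0.30933942, -0.09531715, -0.94616265]]), 't': array([ 182.66270397, -493.32774806, 1544.88428205])}
top {'vertical_fov': 42.595383582705175, 'cx': 316.16239135097555, 'cy': 203.21116486143546, 'dist': array([-0.06429051,  0.        ,  0.        ,  0.        ,  0.        ]), 'R': array([[ 7.84439426e-04, -9.99993186e-01,  3.60721129e-03],
       [-9.90083964e-01, -1.28337817e-03, -1.40470986e-01],
       [ 1.40474659e-01, -3.46125108e-03, -9.90078224e-01]]), 't': array([  16.52860858,  622.08310386, 1354.44772053])}
{'time': 0.1, 'qpos': array([-1.23496384e+00,  1.50942725e-01,  1.43795038e+00, -3.46568945e-06,
        1.55379248e+00, -1.33994033e-01]), 'dq': array([ 0.00231199, -0.00043375, -0.00154555,  0.00127288, -0.00083029,
        0.00152562]), 'tau': array([ 7.82607734e-03, -7.14380693e+01, -5.71792746e+01,  1.01899420e-04,
        7.12381705e-03, -3.52103950e-05]), 'tcp_pos': array([ 260.23995905, -512.51811448,  249.74024047]), 'eef_rot': array([ 9.72534383e-01,  2.32758621e-01, -5.67791957e-05, -5.43511737e-04]), 'wrist_force': array([0.53933575, 0.51459296, 0.23981643]), 'ft_torque': array([ 0.02262432, -0.05207544, -0.07327214]), 'finger_force': 0.0, 'gripper_width': 1.0001226359878121}
```

View pics/side0.png

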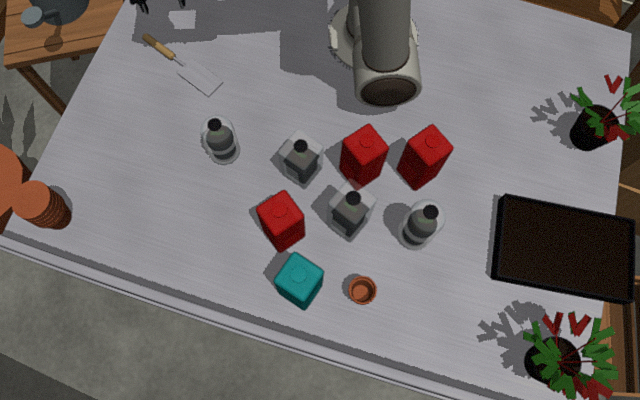

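View pics/top0.png

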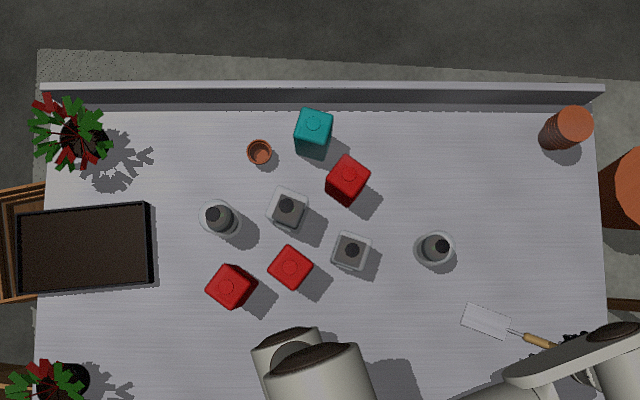

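The side picture shows two clear square cloches with caps near (301,147) and (353,198). In the top picture they are near (352,250) and (289,210). I'll enlarge these and triangulate the cap heights.

```bash
cat > h.py <<'E'
import numpy as np,cv2
from plant import r
def cam(n):
    c=r.camera_info(n);f=200/np.tan(np.radians(c["vertical_fov"]/2))
    return np.array([[f,0,c["cx"]],[0,f,c["cy"]],[0,0,1]]),c["dist"],c["R"],c["t"]
def und(n,p):
    K,d,R,t=cam(n);return cv2.undistortPoints(np.float64([[p]]),K,d).ravel()
def tri(ps,pt):
    A=[];b=[];P=[]
    for n,p in(("side",ps),("top",pt)):
        u=und(n,p);_,_,R,t=cam(n);P.append(np.c_[R,t])
        
        d=R.T@np.r_[u,1];d/=np.linalg.norm(d);M=np.eye(3)-np.outer(d,d);A.append(M);b.append(M@(-R.T@t))
    X=np.linalg.solve(A[0]+A[1],b[0]+b[1])
    return X,[np.linalg.norm(A[i]@X-b[i]) for i in(0,1)]
def proj(n,X):
    K,d,R,t=cam(n);return cv2.projectPoints(np.float64([X]),cv2.Rodrigues(R)[0],t,K,d)[0].ravel()
def crop(im,u,v,w,h,k):return cv2.resize(im[v-h:v+h,u-w:u+w],None,fx=k,fy=k,interpolation=cv2.INTER_CUBIC)
E
python3 - <<'E'
from h import *
s=cv2.imread("pics/side0.png");t=cv2.imread("pics/top0.png")
# tops: crops 80x60 at x5
cv2.imwrite("pics/c.png",np.vstack([np.hstack([crop(s,301,150,40,30,5),crop(s,353,203,40,30,5)]),np.hstack([crop(t,352,250,40,30,5),crop(t,289,210,40,30,5)])]))
for a,b in(((301,147),(352,250)),((353,198),(289,210))):print(tri(a,b))
E
```

```text
(array([489.19502705, -70.13302724, 152.83818263]), [np.float64(1.3606548746180875), np.float64(1.3606548746180727)])
(array([586.05512654,  87.68851236, 174.82405399]), [np.float64(3.193818177089576), np.float64(3.1938181770895957)])
```

View pics/c.png

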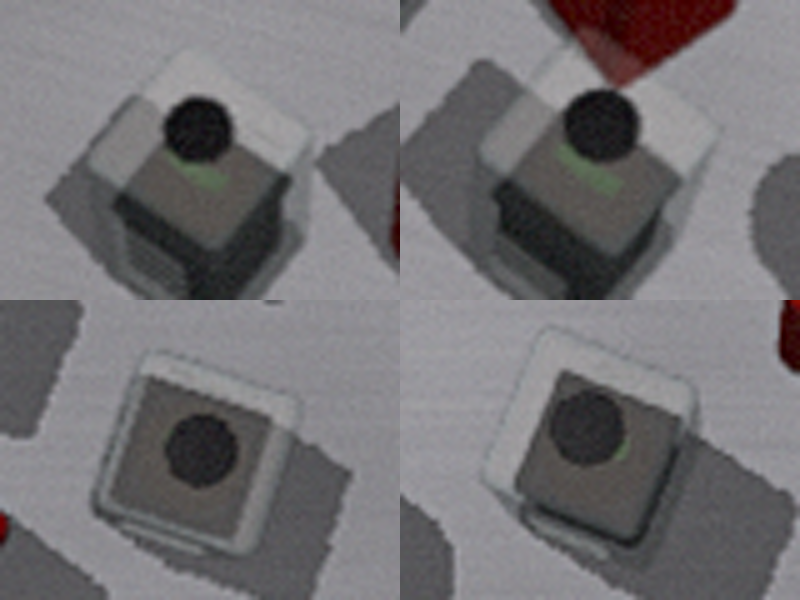

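In the enlarged crops the cap centres are:

| Cloche | Side | Top |
|---|---|---|
| A | (300.2, 145.6) | (351.8, 249.8) |
| B | (353.0, 197.6) | (286.0, 205.2) |

B's seedling pot shows much more parallax in the top view, so B looks taller.

Run:
```python
from h import *
from scipy.spatial.transform import Rotation as Ro
for a,b in(((300.2,145.6),(351.4,249.8)),((353,197.6),(286,205.2))):
    X,e=tri(a,b);print(X,e)
q=r.state()["eef_rot"];print(Ro.from_quat(q).as_matrix())
```

```text
[489.60462674 -69.90229157 161.45626393] [np.float64(0.5425033307758937), np.float64(0.5425033307758581)]
[594.49800411  90.8068702  202.99575093] [np.float64(0.3600895151854098), np.float64(0.3600895151853692)]
[[ 8.91646842e-01  4.52731462e-01 -3.63453525e-04]
 [ 4.52731586e-01 -8.91646258e-01  1.03073601e-03]
 [ 1.42574645e-04 -1.08359940e-03 -9.99999403e-01]]
```

Cloche B's cap is at (594.5, 90.8, 203), within the 202–207 expected for the tall one. A's is at z≈161, matching the short one. I'll close the fingers, rise and move above B.

Emit:
jog_arm(grip=[0,0,0,0,0,0,0,0,0,0,0,0], travel=[[0,0,-20],[0,0,-50],[25,-17,-55],[55,-37,-55],[85,-57,-55],[115,-77,-55],[145,-98,-55],[175,-118,-55],[205,-138,-55],[235,-158,-55],[260,-176,-55],[285,-193,-55]], rotation=[[0,0,0],[0,0,0],[0,0,0],[0,0,0],[0,0,0],[0,0,0],[0,0,0],[0,0,0],[0,0,0],[0,0,0],[0,0,0],[0,0,0]], squeeze=20)

```text
time: 1.1
tcp_pos: [427.4, -209.8, 305.2]
eef_rot: [0.972, 0.233, -0.0, -0.0]
wrist_force: [1.0, -0.8, -0.3]
gripper_width: 0.001
finger_force: 0.0
```

Emit:
jog_arm(grip=[0,0,0,0,0,0,0,0,0,0,0,0], travel=[[28,-19,0],[56,-38,0],[84,-57,0],[112,-76,0],[140,-95,0],[168,-114,0],[196,-133,0],[224,-152,0],[250,-170,0],[270,-183,0],[286,-193,0],[286,-193,0]], rotation=[[0,0,0],[0,0,0],[0,0,0],[0,0,0],[0,0,0],[0,0,0],[0,0,0],[0,0,0],[0,0,0],[0,0,0],[0,0,0],[0,0,0]])

```text
time: 2.1
tcp_pos: [595.6, 92.8, 304.2]
eef_rot: [0.972, 0.234, -0.001, -0.001]
wrist_force: [0.1, -0.3, -0.2]
gripper_width: 0.001
finger_force: 0.0
```

Emit:
jog_arm(grip=[0,0,0,0,0,0], travel=[[0,1,15],[0,1,30],[0,1,45],[0,1,55],[0,1,60],[0,1,60]], rotation=[[0,0,0],[0,0,0],[0,0,0],[0,0,0],[0,0,0],[0,0,0]])

```text
time: 2.6
tcp_pos: [594.8, 88.9, 244.4]
eef_rot: [0.973, 0.233, -0.001, -0.0]
wrist_force: [-0.1, 0.1, -0.2]
gripper_width: 0.001
finger_force: 0.0
```

Run:
```python
from h import *
s=r.camera("side")[:,:,::-1];t=r.camera("top")[:,:,::-1]
cv2.imwrite("pics/d.png",np.hstack([crop(s,353,195,40,50,5),crop(t,287,206,40,50,5)]))
st=r.state();p=st["tcp_pos"];print(p,st["wrist_force"])
tip=p-[0,0,19]
for n in("side","top"):print(n,"tip",proj(n,tip),"cap",proj(n,[594.5,90.8,204]))
```

```text
[595.2513367   88.97819668 245.98935381] [0.64331088 0.12305176 0.09521126]
side tip [352.78287063 194.20157762] cap [352.87360071 197.43761826]
top tip [286.07128352 203.52182573] cap [285.83209335 205.16441977]
```

View pics/d.png

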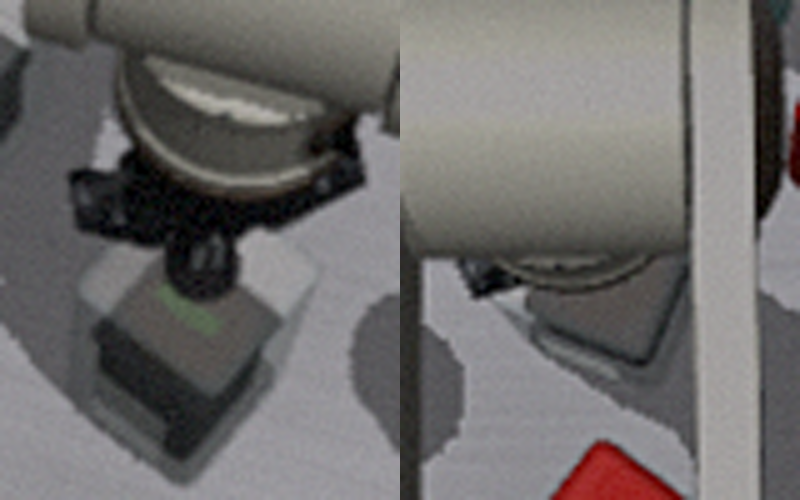

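The crop shows the fingertips right over the black disc: disc centre at (202,265) in the left panel, side pixel about (353,198). The cloche has not moved. I'll go down slowly.

Emit:
jog_arm(grip=[0,0,0,0,0,0,0,0,0], travel=[[0,-1,3],[0,-1,6],[0,-1,9],[0,-1,11.5],[0,-1,13.5],[0,-1,15],[0,-1,16.5],[0,-1,18],[0,-1,19]], rotation=[[0,0,0],[0,0,0],[0,0,0],[0,0,0],[0,0,0],[0,0,0],[0,0,0],[0,0,0],[0,0,0]])

```text
time: 3.45
tcp_pos: [594.7, 90.0, 226.2]
eef_rot: [0.973, 0.233, -0.0, -0.0]
wrist_force: [-0.6, -0.3, 0.6]
gripper_width: -0.005
finger_force: 0.0
```

Emit:
jog_arm(grip=[0,0,0,0], travel=[[0,0,1.5],[0,0,3],[0,0,4],[0,0,4]], rotation=[[0,0,0],[0,0,0],[0,0,0],[0,0,0]])

```text
time: 3.78
tcp_pos: [594.7, 90.0, 222.2]
eef_rot: [0.973, 0.233, 0.0, -0.0]
wrist_force: [-0.3, 0.5, -0.3]
gripper_width: -0.001
finger_force: 0.0
```

Emit:
jog_arm(grip=[0,0,0], travel=[[0,0,1.5],[0,0,3],[0,0,3]], rotation=[[0,0,0],[0,0,0],[0,0,0]])

```text
time: 4.03
tcp_pos: [594.7, 90.0, 219.0]
eef_rot: [0.973, 0.233, -0.0, -0.0]
wrist_force: [-0.6, -0.2, -0.4]
gripper_width: -0.0
finger_force: 0.0
```

Emit:
jog_arm(grip=[0,0,0], travel=[[0,0,1.5],[0,0,2],[0,0,2]], rotation=[[0,0,0],[0,0,0],[0,0,0]])

```text
time: 4.28
tcp_pos: [594.6, 90.0, 217.1]
eef_rot: [0.973, 0.233, -0.0, -0.0]
wrist_force: [0.1, -0.3, 0.6]
gripper_width: -0.0
finger_force: 0.1
```

Tips should be at 198 with no steady force, so I'll look again.

Run:
```python
from h import *
s=r.camera("side")[:,:,::-1]
cv2.imwrite("pics/e.png",np.hstack([crop(cv2.imread("pics/side0.png"),353,205,25,36,8),crop(s,353,205,25,36,8)]))
for z in (195,198,204):print(proj("side",[594.5,90.8,z]))
```

```text
[352.57428945 198.69830847]
[352.67357993 198.2801244 ]
[352.87360071 197.43761826]
```

View pics/e.png

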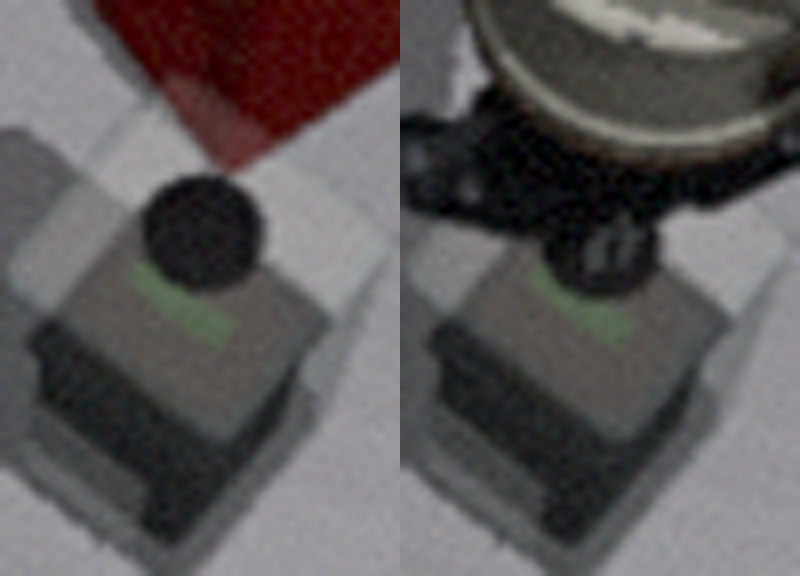

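The disc's lower edge moved from about row 293 to 300 in the crop (about 1 px, or roughly 6 mm), and the cloche did not move. The plug is going in with a small residual force, so I'll keep pressing in small steps.

Emit:
jog_arm(grip=[0,0], travel=[[0,0,1],[0,0,2]], rotation=[[0,0,0],[0,0,0]])

```text
time: 4.5
tcp_pos: [594.7, 90.0, 215.3]
eef_rot: [0.973, 0.233, 0.0, -0.0]
wrist_force: [-1.1, 0.3, 2.9]
gripper_width: -0.003
finger_force: 1.5
```

Emit:
jog_arm(grip=[0], travel=[[0,0,1]], rotation=[[0,0,0]])

```text
time: 4.58
tcp_pos: [594.6, 90.0, 214.3]
eef_rot: [0.973, 0.233, -0.0, -0.0]
wrist_force: [-1.3, -0.4, 3.5]
gripper_width: 0.004
finger_force: 1.5
```

Emit:
jog_arm(grip=[0], travel=[[0,0,1]], rotation=[[0,0,0]])

```text
time: 4.67
tcp_pos: [594.8, 90.0, 213.9]
eef_rot: [0.973, 0.233, 0.0, 0.0]
wrist_force: [-4.1, -0.7, 18.3]
gripper_width: 0.0
finger_force: 9.0
```

The force rose sharply to 18 N with the tips at 195 mm, which is exactly the closed height. I'll retreat straight up.

Emit:
jog_arm(grip=[0,0,0,0,0,0,0,0,0], travel=[[0,0,0],[0,0,-2],[0,0,-6],[0,0,-15],[0,0,-30],[0,0,-50],[0,0,-70],[0,0,-90],[0,0,-90]], rotation=[[0,0,0],[0,0,0],[0,0,0],[0,0,0],[0,0,0],[0,0,0],[0,0,0],[0,0,0],[0,0,0]])

```text
time: 5.42
tcp_pos: [595.4, 90.0, 308.1]
eef_rot: [0.973, 0.233, 0.003, 0.001]
wrist_force: [-0.0, 0.1, 0.6]
gripper_width: 0.001
finger_force: 0.0
```

Emit:
jog_arm(grip=[0,0,0,0,0,0,0,0,0,0,0,0], travel=[[-20,13,0],[-45,30,0],[-73,49,0],[-100,68,0],[-128,87,0],[-155,105,0],[-182,123,0],[-209,141,0],[-234,158,0],[-250,169,0],[-260,176,0],[-260,176,0]], rotation=[[0,0,0],[0,0,0],[0,0,0],[0,0,0],[0,0,0],[0,0,0],[0,0,0],[0,0,0],[0,0,0],[0,0,0],[0,0,0],[0,0,0]])

```text
time: 6.42
tcp_pos: [441.5, -186.4, 303.5]
eef_rot: [0.973, 0.232, -0.0, 0.0]
wrist_force: [-0.6, 0.4, -0.1]
gripper_width: -0.002
finger_force: 0.0
```

Run:
```python
from h import *
s=r.camera("side")[:,:,::-1];t=r.camera("top")[:,:,::-1]
cv2.imwrite("pics/f.png",np.hstack([crop(s,353,203,40,30,5),crop(t,289,210,40,30,5)]))
for n in("side","top"):print(proj(n,[594.5,90.8,195]))
```

```text
[352.57428945 198.69830847]
[286.03579258 205.67146173]
```

View pics/f.png

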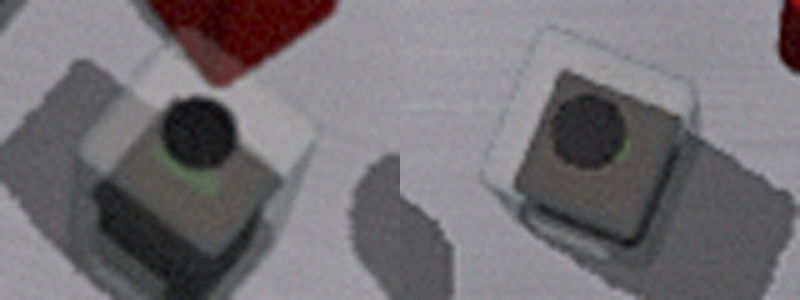

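The disc now sits lower: in the side crop its centre went from (202,125) to (200,133), about the 1.6 px expected for closed. The cloche is upright where it was, so I'm handing the job in.

```bash
python3 -c "
from plant import r
print(r.job_done())"
```

```text
the job is handed in; nothing more can be done
None
```

I pressed the tall clear square cloche's vent plug down to its stop (18 N, tips at the closed height of 195 mm), drew the hand clear and handed the job in at about 6.5 s; I touched nothing else.

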